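# Clear a spent plant stake through the bench's spring-flap chute

## Task

Clear the small wooden stake that lies on the potting deck beside the green flap: push the self-closing flap down with one finger and, while that finger keeps it open, push the stake over the edge with the other finger so that it drops through into the pull-out tray underneath. Then take the hand away so that the flap springs shut. Push the stake only - never grip or lift it, and do not slide it onto the shut flap - and leave the bowl, grey pot, funnel and scoop where they stand.

Things in the scene. Friction and masses are not known exactly. Their poses are not given: they have to be found in the camera images.
- station: Galvanised steel potting deck, 460 (x) by 700 (y) mm, flat top 165 mm above the work surface; origin: centre of its underside, z up. Upstand 45 mm high at its +x edge, 30 mm rims at its y ends, none towards the robot. Slung under it is a steel tray, inside x -197 to 197, y -177 to 237 mm, floor 150 mm below the deck top, walls 50 mm high.
- chute_edge (a point): Point on the deck top, middle of the near long edge of the chute opening (station x -20, y 20 mm). Same axes as station: x along that edge, y level across the opening to the hinge (the way to push; roughly the robot's left), z up. Opening: x -100 to 100, y 0 to 140 mm, flush in the flat deck with a dark collar; no raised part or object within 80 mm of the line of push, from y -130 to 320 mm.
- flap_hinge (a point): Middle of the flap's hinge line, on the far long side of the opening: at x 0, y 140, z 0 mm of chute_edge, with the same axes. The hinge line runs along x.
- flap (a joint): Green steel flap with a bare push plate, 194 (x) by 137 (y) by 3 mm, shuts the opening flush. 0 is shut; grows to 1.05 rad as its free edge, next to chute_edge, swings down about flap_hinge. A spring shuts it when let go; opening takes 0.14 N m at first, 0.37 N m at 0.8 rad. The stake's weight does not open it. Open 0.5 rad or more, the stake slides off it under the deck into the tray.
- stake_mid (a point): Centre of the small pale wooden plant stake: bar 110 mm long (x axis, point at +x), 18 wide (y), 18 high (z), 20 to 45 g, lying flat on the deck on the -y side of the opening, centre 26 to 44 mm before the edge, its length within 0.2 rad of the edge's direction. (A darker stake already in the tray plays no part.)
- bowl: White ceramic bowl on the deck, 110 mm wide, 50 mm high; origin at the centre of its underside. Leave alone.
- pot: Grey plastic plant pot on the deck, 90 mm wide at the rim, 80 mm high; origin at the centre of its underside. Leave alone.
- funnel: Yellow plastic funnel standing mouth-down on the deck, 100 mm wide, 105 mm high; origin at the centre of its underside. Leave alone.
- scoop: Aluminium scoop lying on the deck, 190 mm long along its x axis (blade x -10 to +90, handle x -100 to -10), 75 mm wide, 31 mm high; origin on its underside. Leave alone.

How it is judged (in metres and radians):
On the way, in this order (a step that is already met when the one before it is completed fails the run):
1. a finger holds the flap open while the stake still lies on the deck (value of joint flap above 0.22 rad and contact force between the fingers and flap above 0.2 N and y of stake_mid in the frame of chute_edge below 0 m and z of stake_mid in the frame of chute_edge above 0 m), for 0.1 s.
2. the stake has gone down through the chute while the flap is held open by a finger (value of joint flap above 0.22 rad and contact force between the fingers and flap above 0.2 N and z of stake_mid in the frame of chute_edge below -0.03 m), for 0.05 s.
At the end, for the whole second after the job is handed in: The stake lies at rest in the tray (its centre more than 100 mm below the deck, inside the tray's walls), the flap is shut again (below 0.05 rad), and bowl, pot, funnel and scoop are within 20 mm of where they stood (z of stake_mid in the frame of chute_edge below -0.1 m and x of stake_mid in the frame of chute_edge between -0.18 and 0.22 m and y of stake_mid in the frame of chute_edge between -0.2 and 0.22 m and linear speed of stake below 0.05 m/s and value of joint flap below 0.05 rad and distance of each of bowl, pot, funnel, scoop from where it was at the start of the episode below 0.02 m); the robot touches nothing.
It fails at once if the stake is lifted (its centre more than 35 mm above the deck) (z of stake_mid in the frame of chute_edge above 0.035 m).
It fails at once if the stake is gripped or pressed hard (more than 18 N from the fingers) (contact force between the fingers and stake above 18 N).
It fails at once if the stake is slid onto the shut flap (y of stake_mid in the frame of chute_edge above 0.012 m and z of stake_mid in the frame of chute_edge above -0.005 m and value of joint flap below 0.1 rad).
It fails at once if a bystander is shoved or knocked over (distance of any of bowl, pot, funnel, scoop from where it was at the start of the episode above 0.03 m or angle between any of bowl, pot, funnel, scoop's own z axis and vertical above 0.35 rad).
It also fails if it takes over 35 s, if anything falls off the work surface, if the arm or the gripper's body presses on something with over 40 N, if the wrist force passes 120 N, or if a joint passes its speed limit or range.

## Robot

A 6-joint arm with a two-finger parallel gripper is mounted at the origin on the work surface. World frame = base frame: x ahead of the robot, y to its left, z up, the work surface at z = 0. Lengths are in mm, angles in rad, forces in N, time in s.
With the tool pointing down it reaches from about 275 to 750 mm from the base axis. Payload 10.2 kg.
Tool frame: the origin (TCP) lies midway between the tips of the shut fingers; the grasp point (between the pads) lies grip_depth behind it (grip_depth is the distance from the TCP to the grasp point, in mm); z points along the fingers, y is the line along which they close (so a half turn about z gives the same grasp; the last joint's range is limited). The gripper opens to 85 mm and grips with 20 to 120 N. Pads are 22 mm wide; open, the fingers measure 114 mm over their backs; the gripper's body (76 mm by 85 mm) begins 54 mm behind the grasp point. The pads swing forward as they close: fully open they stand 13 mm farther back than shut.
Start: joints at [-1.56, 0.313, 1.498, -0, 1.331, -0.223], TCP at [121.616, -510.726, 231.294] pointing down, gripper open.
Joint ranges: [-2.94, 2.94], [-0.97, 2.17], [0.19, 2.56], [-1.23, 4.37], [0.02, 3.11], [-2.88, 2.88]. Speed limits (rad/s): [2.39, 2.39, 3.01, 3.14, 3.14, 3.14].

## Interface

Orientations are given as a unit quaternion [w, x, y, z].
In Python, from rig import * gives the robot as it stands.
- The arm moves only by the tool servo_tool, never from a script. Its argument "commands" is a list of rows, each a list of 3 entries, a list of its own where there are three numbers: the gripper command: -1 is fully open, 1 is shut, values between are in proportion, then the shift along the tool's x, y, z in m, then the turn, a rotation vector about the tool's x, y, z in units of 6 degrees (1.0 is 6 degrees). In form: [[grip, [dx, dy, dz], [ax, ay, az]], ...]. A call has 1 to 10 rows; each row shifts and turns the commanded pose from where the row before left it, along the tool's axes as they then stand; what a row does not reach is not made up. A row lasts 1/12 s, in which the tool goes at most 41.7 mm and 7.16 degrees, less where a joint would pass 70% of its speed; a pose out of reach is approached as far as the arm can. A call is refused whole if a number of a shift passes 0.0417 or a number of a turn 1, either way. A call with a gripper value outside its range is refused whole. The fingers move at their own pace and stop on an object; "squeeze" is the grip in N (left out, the last holds). Time passes only in rows, so rows that do not move let the fingers close. It gives the time, the measured TCP pose, the force, the opening and the grip force at its end, in the units of the state.
- sense(): the state, without advancing time (a new reading comes with each control period).
- capture(name): name is "scene" or "side" or "wrist"; returns a dict with "pixels" (420x560x3 uint8, red, green, blue), "z_map" (420x560 float32, mm along the optical axis (not along the pixel's ray), 0 where there is no reading), "fx", "fy", "cx", "cy" (pixels), "rvec" (rotation vector, rad) and "tvec" (3), from world to camera coordinates, as OpenCV has them; the wrist camera has in their place "T_tool_cam" (4x4, takes a point from camera to tool coordinates, whose origin is the TCP and whose axes are the flange's). Camera axes: x right, y down, z forward; pixel columns grow to the right and rows downward; lengths in mm; the calibration is good to about 2 mm. A picture is of the moment at which its call begins: read the wrist's pose just before it.
- finish_job(): hands the job in; it is judged then, once.
The state is a dict: "time_s": time; "joints": joint angles; "dq": joint speeds; "tau": joint torques, N m; "eef_pos": TCP position; "ee_rot": TCP orientation; "force": force on the tool from outside, world axes, zero at the start; "wrist_torque": the same for the moment, N m; "grip_width": opening from 0.0 (shut) to 1.0 (fully open); "grip_force": force on a finger pad.
Only numpy, scipy, OpenCV 4.12 (cv2) and the standard library are available. Lean on these libraries where they do the work, as an engineer would, in place of code of your own. Each camera call takes 0.05 s, during which the arm holds its last target. There are 200 camera calls.

## Working session

There is one attempt and no reset: what is moved stays moved. The work goes in short steps, Python scripts to look and compute and a tool call to move; the robot and the scene stay as the last step left them, time stands still between calls to the robot, and variables do not carry over. Pictures are saved under pics/ and viewed, at most 10 in all, crops included, and the job is handed in when it is done.

Besides the shell and the picture viewer there is one more tool, called after "Emit:" as a command line: name --argument value ..., lists and objects as JSON in quotes. servo_tool: Moves the arm, as the interface text tells. Its arguments: {"type":"object","properties":{"commands":{"type":"array"},"squeeze":{"type":"number"}},"required":["commands"]}

```bash
mkdir -p pics; cat > h.py <<'E'
from rig import *
import numpy as np, cv2
def look(n,f):
    s=sense(); c=capture(n); cv2.imwrite('pics/'+f+'.png',c['pixels'][:,:,::-1]); np.savez('pics/'+f+'.npz',eef=s['eef_pos'],rot=s['ee_rot'],**c); return c
def w(f,u,v):
    c=np.load('pics/'+f+'.npz'); z=c['z_map'][int(v),int(u)]
    p=np.array([(u-c['cx'])/c['fx']*z,(v-c['cy'])/c['fy']*z,z])
    if 'rvec' in c: R=cv2.Rodrigues(c['rvec'])[0]; return R.T@(p-c['tvec'].ravel())
    from scipy.spatial.transform import Rotation as Ro
    p=(c['T_tool_cam']@np.append(p,1))[:3]; q=c['rot']
    return Ro.from_quat([q[1],q[2],q[3],q[0]]).apply(p)+c['eef']
E
python3 - <<'E'
from h import *
print(sense())
look('scene','s0'); c=look('side','d0')
E
```

```text
{'time_s': 0.0, 'joints': array([-1.56039375e+00,  3.13499814e-01,  1.49844137e+00,  6.39017625e-06,
        1.33099720e+00, -2.23418558e-01]), 'dq': array([-0.00179164,  0.00022664, -0.00060175, -0.00022955,  0.00198146,
        0.00096294]), 'tau': array([ 1.38245010e-03, -4.12267041e+01, -2.59741634e+01, -1.17248433e-04,
        4.17638061e-03, -1.11372569e-05]), 'eef_pos': array([ 121.61812294, -510.45584974,  230.70797392]), 'ee_rot': array([-6.68723065e-04,  9.93173604e-01,  1.16643641e-01,  7.46157373e-05]), 'force': array([-0.38390597,  0.13809344,  0.59411365]), 'wrist_torque': array([ 0.04260617, -0.01972035, -0.05434486]), 'grip_force': 0.0, 'grip_width': 1.002231558288164}
```

View pics/s0.png

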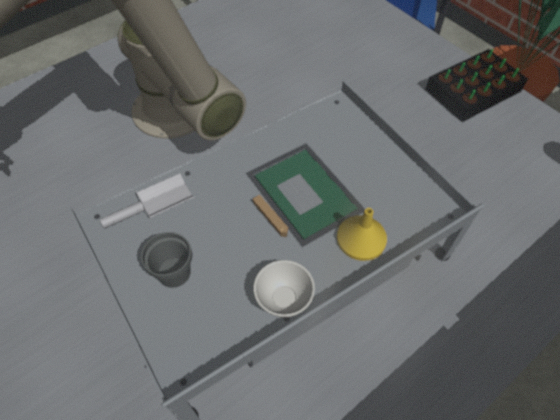

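View pics/d0.png

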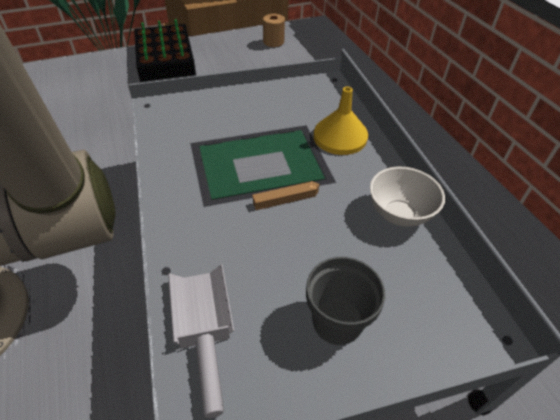

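The scene picture shows the flap with its green corners near (254,180), (304,150), (357,208) and (308,240). The stake runs from (256,199) to (285,232), with its point end towards +x. The side picture agrees. I'll enlarge both.

```bash
python3 - <<'E'
from h import *
a=cv2.imread('pics/s0.png')[135:255,235:375]; b=cv2.imread('pics/d0.png')[120:220,180:340]
a=cv2.resize(a,None,fx=4,fy=4,interpolation=2); b=cv2.resize(b,(640,400),interpolation=2)
cv2.imwrite('pics/a.png',a); cv2.imwrite('pics/b.png',b)
E
```

```text
(no output)
```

View pics/a.png

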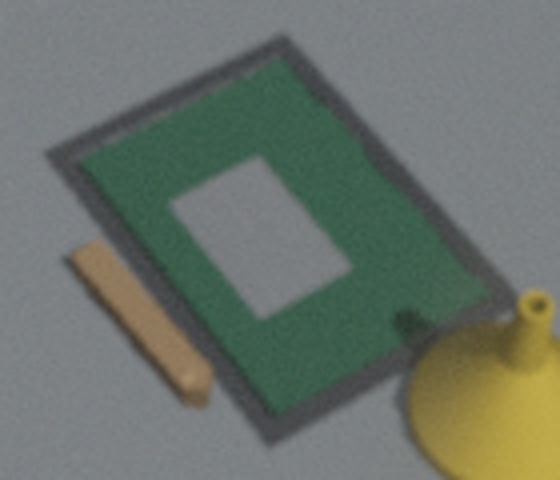

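View pics/b.png

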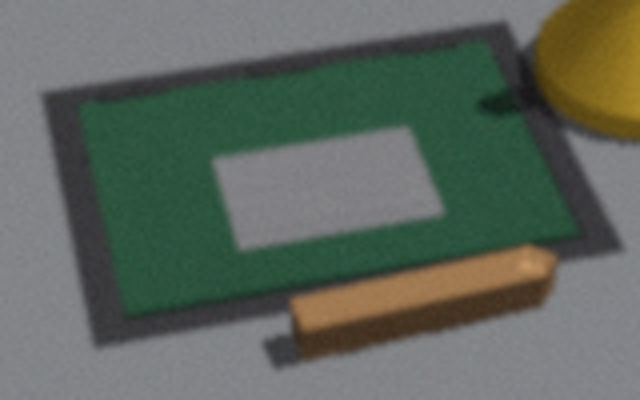

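The crops put the near green edge at a(82,165)–(275,415) and b(125,318)–(578,235). The hinge edge is at a(283,58)–(490,298). The stake top runs from about a(84,249) to a(200,380).

```bash
python3 - <<'E'
from h import *
def plane(f,u,v,z):
    c=np.load('pics/'+f+'.npz');R=cv2.Rodrigues(c['rvec'])[0];o=-R.T@c['tvec'].ravel()
    d=R.T@np.array([(u-c['cx'])/c['fx'],(v-c['cy'])/c['fy'],1]);return o+d*(z-o[2])/d[2]
A=lambda p:(p[0]/4+235-.4,p[1]/4+135-.4)
B=lambda p:(p[0]/4+180-.4,p[1]/4+120-.4)
print('deck',[w('s0',u,v).round() for u,v in [(220,230),(240,160),(300,190),(350,300)]])
Z=165
for n,f,T,P in (('near','s0',A,[(82,165),(275,415)]),('hinge','s0',A,[(283,58),(490,298)]),('near','d0',B,[(125,318),(578,235)]),('hinge','d0',B,[(82,102),(490,42)])):
    p=[plane(f,*T(q),Z)[:2] for q in P]; d=p[1]-p[0]; print(n,f,*[x.round(1) for x in p],'len',np.hypot(*d).round(1),'yaw',np.arctan2(d[1],d[0]).round(3))
for f,T,P in (('s0',A,[(70,258),(98,240),(210,370),(188,392)]),('d0',B,[(293,300),(300,312),(555,262),(530,245)])):
    print('stake',f,*[plane(f,*T(q),183)[:2].round(1) for q in P])
for f,uv in (('s0',[(364,240),(285,290),(167,258),(165,195)]),('d0',[(341,130),(406,200)])): print([w(f,*q).round() for q in uv])
s=sense();c=look('wrist','w0');print(c['T_tool_cam'].round(3))
E
```

```text
deck [array([ 523., -168.,  163.]), array([398., -26., 162.]), array([548.,  25., 164.]), array([772., -16.,  34.])]
near s0 [457.4 -28.1] [645.5 -48.1] len 189.1 yaw -0.106
hinge s0 [467.9 108.3] [662.   86.2] len 195.3 yaw -0.113
near d0 [449.8 -29.5] [642.2 -48.6] len 193.3 yaw -0.099
hinge d0 [467.  108.8] [659.5  86. ] len 193.9 yaw -0.118
stake s0 [513.8 -77.6] [513.8 -59.2] [612.6 -64. ] [615.7 -80.7]
stake d0 [511.3 -60. ] [511.8 -67.1] [617.  -76.2] [611.6 -63.8]
[array([739.,  24., 206.]), array([ 712., -150.,  169.]), array([ 516., -288.,  173.]), array([ 378., -210.,  165.])]
[array([702.,  17., 203.]), array([ 739., -147.,  174.])]
[[  -0.      -0.95    -0.312   79.555]
 [   1.       0.      -0.       1.091]
 [   0.      -0.312    0.95  -142.983]
 [   0.       0.       0.       1.   ]]
```

Emit:
servo_tool --commands '[[-1,[0,0,-0.025],[0,0,0.82]],[-1,[0,0,-0.025],[0,0,0.82]],[-1,[0,0,-0.025],[0,0,0.82]],[-1,[0,0,-0.025],[0,0,0.82]],[-1,[0.0195,-0.025,0],[0,0,0]],[-1,[0.0195,-0.025,0],[0,0,0]],[-1,[0.0195,-0.025,0],[0,0,0]],[-1,[0.0195,-0.025,0],[0,0,0]],[-1,[0.0195,-0.025,0],[0,0,0]],[-1,[0.0195,-0.025,0],[0,0,0]]]'

```text
time_s: 0.98
eef_pos: [255.1, -373.1, 331.1]
ee_rot: [-0.0, 0.998, -0.055, -0.0]
force: [0.3, 0.1, 0.1]
grip_width: 0.996
grip_force: 0.0
```

Emit:
servo_tool --commands '[[-1,[0.0195,-0.025,0],[0,0,0]],[-1,[0.0195,-0.025,0],[0,0,0]],[-1,[0.0195,-0.025,0],[0,0,0]],[-1,[0.0195,-0.025,0],[0,0,0]],[-1,[0.0195,-0.025,0],[0,0,0]],[-1,[0.0195,-0.025,0],[0,0,0]],[-1,[0.0195,-0.025,0],[0,0,0]],[-1,[0.0195,-0.025,0],[0,0,0]],[-1,[0.0195,-0.025,0],[0,0,0]],[-1,[0.0195,-0.025,0],[0,0,0]]]'

```text
time_s: 1.82
eef_pos: [476.4, -145.8, 331.2]
ee_rot: [-0.0, 0.999, -0.055, -0.0]
force: [0.3, -0.4, 0.3]
grip_width: 0.998
grip_force: 0.0
```

Emit:
servo_tool --commands '[[-1,[0.0195,-0.025,0],[0,0,0]],[-1,[0.0195,-0.025,0],[0,0,0]],[-1,[0.0195,-0.025,0],[0,0,0]],[-1,[0,0,0],[-0.9,0,0]],[-1,[0,0,0],[-0.9,0,0]],[-1,[0,0,0],[-0.9,0,0]],[-1,[0,0,0],[-0.9,0,0]],[-1,[0,0,0],[-0.9,0,0]],[-1,[0,0,0],[0,0,0]],[-1,[0,0,0],[0,0,0]]]'

```text
time_s: 2.65
eef_pos: [541.9, -78.3, 330.7]
ee_rot: [0.232, 0.971, -0.052, -0.013]
force: [0.0, 0.8, -0.3]
grip_width: 1.004
grip_force: 0.0
```

```bash
cat >> h.py <<'E'
from scipy.spatial.transform import Rotation as Ro
E0=np.array([549,-40,165.]);EX=np.array([np.cos(.108),-np.sin(.108),0]);EY=np.array([np.sin(.108),np.cos(.108),0]);EZ=np.array([0,0,1.])
C=np.stack([EX,EY,EZ])
def to(target_tcp,th=.471):
    s=sense();q=s['ee_rot'];R=Ro.from_quat([q[1],q[2],q[3],q[0]])
    y=-np.cos(th)*EY+np.sin(th)*EZ; z=-np.sin(th)*EY-np.cos(th)*EZ
    G=Ro.from_matrix(np.stack([EX,y,z],1))
    print('t',s['time_s'],'F',s['force'].round(1),'tcp',s['eef_pos'].round(1),'grip',s['grip_width'])
    print('turn units',np.degrees((R.inv()*G).as_rotvec()).round(2)/6,'tool shift',R.inv().apply(np.array(target_tcp)-s['eef_pos']).round(1))
    M=R.as_matrix(); 
    for n,p in (('trail',[0,42.5,-13]),('lead',[0,-57,-13])): print(n,(C@(s['eef_pos']+M@p-E0)).round(1))
E
python3 -c "
from h import *
to([566,-60,260]); print(sense()['joints'].round(2))
for f in ('wrist',): look(f,'w1')
look('side','d1')
W=cv2.imread('pics/w1.png');D=cv2.imread('pics/d1.png')
cv2.imwrite('pics/c1.png',cv2.resize(np.hstack([W,D]),(800,300)))
"
```

```text
t 2.65 F [ 0.   0.8 -0.3] tcp [541.9 -78.3 330.7] grip 1.0038450002443153
turn units [-0.02166667  0.01166667  0.005     ] tool shift [ 22.  -50.5  53.6]
trail [ -2.9 -70.9 196.5]
lead [ -2.9  17.8 151.5]
[-0.15  0.34  1.27 -0.47  1.52  1.56]
```

View pics/c1.png

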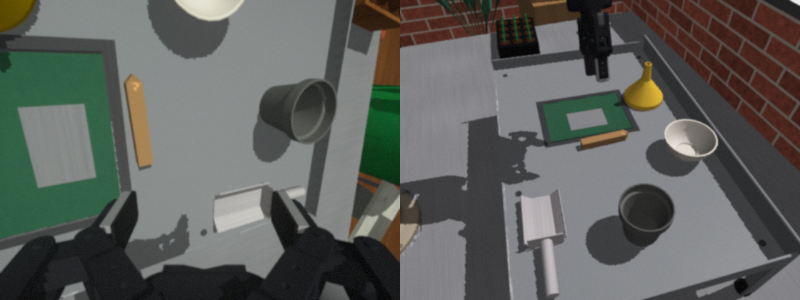

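The wrist view shows the flap's near green edge running from (103,52) to (119,215). The stake's top face spans (135,166), (151,163), (142,80) and (127,82). The side view shows the hand hovering clear. I'll use these to cross-check the frame.

```bash
python3 -c "
from h import *
c=np.load('pics/w1.npz');q=c['rot'];R=Ro.from_quat([q[1],q[2],q[3],q[0]]).as_matrix();T=c['T_tool_cam']
o=R@T[:3,3]+c['eef']
for n,u,v,z in [('edge',103,52,165),('edge',119,215,165),('st',135,166,183),('st',151,163,183),('st',142,80,183),('st',127,82,183)]:
    d=R@T[:3,:3]@np.array([(u*1.4-c['cx'])/c['fx'],(v*1.4-c['cy'])/c['fy'],1]);p=o+d*(z-o[2])/d[2];print(n,p.round(1),'chute',(C@(p-E0)).round(1))
"
```

```text
edge [645.1 -50.8 165. ] chute [96.7 -0.4  0. ]
edge [441.2 -23.  165. ] chute [-109.     5.3    0. ]
st [512.3 -55.4 183. ] chute [-34.8 -19.2  18. ]
st [510.5 -75.3 183. ] chute [-34.5 -39.3  18. ]
st [612.1 -83.3 183. ] chute [ 67.4 -36.2  18. ]
st [612.  -66.6 183. ] chute [ 65.5 -19.6  18. ]
```

Emit:
servo_tool --commands '[[-1,[0.011,-0.025,0.0268],[0,0,0]],[-1,[0.011,-0.025,0.0268],[0,0,0]],[-1,[0,-0.008,0.0156],[0,0,0]],[-1,[0,-0.008,0.0156],[0,0,0]],[-1,[0,-0.008,0.0156],[0,0,0]],[-1,[0,-0.008,0.0156],[0,0,0]],[-1,[0,0,0],[0,0,0]],[-1,[0,0,0],[0,0,0]]]'

```text
time_s: 3.42
eef_pos: [565.9, -62.1, 190.9]
ee_rot: [0.233, 0.971, -0.054, -0.013]
force: [0.7, 0.1, 0.7]
grip_width: 1.002
grip_force: 0.0
```

```bash
python3 -c "
from h import *
to([566,-61,140]); look('side','d2'); look('scene','s2')
W=cv2.imread('pics/s2.png')[100:310,200:480];D=cv2.imread('pics/d2.png')[70:280,150:430]
cv2.imwrite('pics/c2.png',cv2.resize(np.hstack([W,D]),(800,300)))
"
```

```text
t 3.4167 F [0.7 0.1 0.7] tcp [565.9 -62.1 190.9] grip 1.0023137194959526
turn units [-0.00666667  0.02       -0.025     ] tool shift [  0.  -24.1  44.9]
trail [ 19.1 -52.1  56.8]
lead [19.4 36.6 11.7]
```

View pics/c2.png

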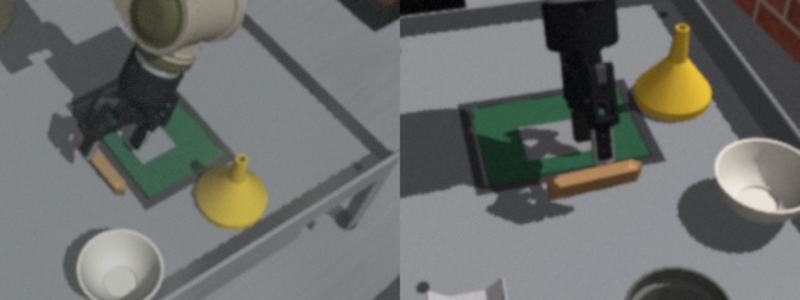

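The picture shows the hand over the flap, with the lead finger above the push plate and the trail finger hovering by the stake, around (600,155) in the side half. The numbers agree, so I'll descend.

Emit:
servo_tool --commands '[[-1,[0,-0.004,0.0075],[0,0,0]],[-1,[0,-0.004,0.0075],[0,0,0]],[-1,[0,-0.004,0.0075],[0,0,0]],[-1,[0,-0.004,0.0075],[0,0,0]],[-1,[0,-0.004,0.0075],[0,0,0]],[-1,[0,-0.004,0.0075],[0,0,0]],[-1,[0,0,0],[0,0,0]],[-1,[0,0,0],[0,0,0]]]'

```text
time_s: 4.18
eef_pos: [565.8, -60.6, 139.2]
ee_rot: [0.233, 0.971, -0.053, -0.014]
force: [-1.8, -2.5, 1.5]
grip_width: 0.998
grip_force: 1.0
```

```bash
python3 -c "
from h import *
to([566,-61,140]); look('side','d3'); look('scene','s3')
W=cv2.imread('pics/s3.png')[130:270,220:407];D=cv2.imread('pics/d3.png')[100:240,180:367]
cv2.imwrite('pics/c3.png',cv2.resize(np.hstack([W,D]),(800,300)))
"
```

```text
t 4.1833 F [-1.8 -2.5  1.5] tcp [565.8 -60.6 139.2] grip 0.9976485021985206
turn units [ 0.00833333  0.02166667 -0.00833333] tool shift [ 0.3  0.7 -0.5]
trail [ 18.9 -50.6   5.1]
lead [ 19.   38.1 -40.1]
```

View pics/c3.png

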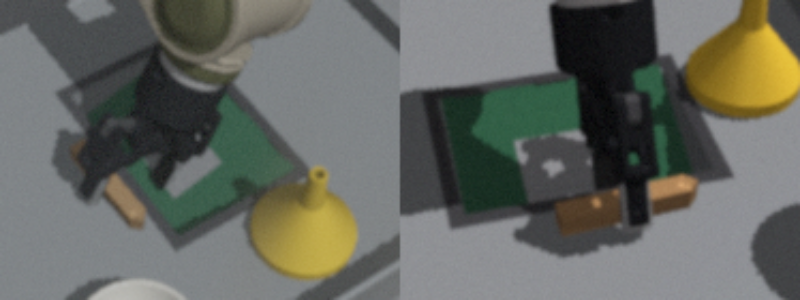

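The side half shows the trail finger at (635,205), down behind the stake. The force matches a held-open flap. Now I'll push along +y.

Emit:
servo_tool --commands '[[-1,[0,-0.0045,-0.0023],[0,0,0]],[-1,[0,-0.0045,-0.0023],[0,0,0]],[-1,[0,-0.0045,-0.0023],[0,0,0]],[-1,[0,-0.0045,-0.0023],[0,0,0]],[-1,[0,-0.0045,-0.0023],[0,0,0]],[-1,[0,-0.0045,-0.0023],[0,0,0]],[-1,[0,-0.0045,-0.0023],[0,0,0]],[-1,[0,0,0],[0,0,0]]]'

```text
time_s: 4.95
eef_pos: [570.2, -24.2, 139.8]
ee_rot: [0.233, 0.971, -0.053, -0.013]
force: [-1.3, 0.0, 4.7]
grip_width: 0.996
grip_force: 1.8
```

```bash
python3 -c "
from h import *
to([566,-61,140]); look('side','d4'); look('scene','s4')
W=cv2.imread('pics/s4.png')[130:270,220:407];D=cv2.imread('pics/d4.png')[100:240,180:367]
cv2.imwrite('pics/c4.png',cv2.resize(np.hstack([W,D]),(800,300)))
"
```

```text
t 4.95 F [-1.3  0.   4.7] tcp [570.2 -24.2 139.8] grip 0.9957037785855709
turn units [-0.00166667  0.         -0.00833333] tool shift [-0.1 33.1 16.6]
trail [ 19.3 -14.    5.7]
lead [ 19.4  74.7 -39.5]
```

View pics/c4.png

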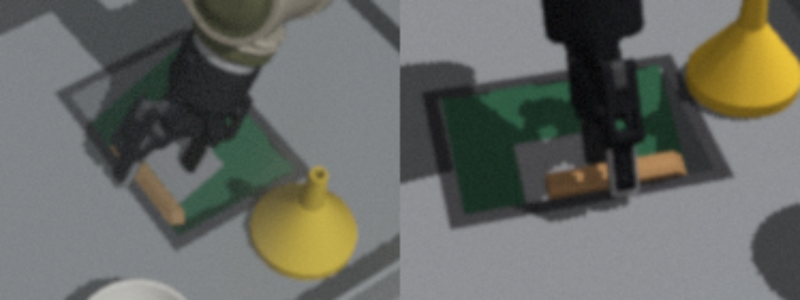

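The stake, at (615,175) in the side half, now straddles the edge square to it, with the flap open below. I'll push on.

Emit:
servo_tool --commands '[[-1,[0,-0.0045,-0.0023],[0,0,0]],[-1,[0,-0.0045,-0.0023],[0,0,0]],[-1,[0,-0.0045,-0.0023],[0,0,0]],[-1,[0,-0.0045,-0.0023],[0,0,0]],[-1,[0,0,0],[0,0,0]],[-1,[0,0,0],[0,0,0]],[-1,[0,0,0],[0,0,0]],[-1,[0,0,0],[0,0,0]]]'

```text
time_s: 5.72
eef_pos: [572.2, -4.8, 140.1]
ee_rot: [0.233, 0.971, -0.053, -0.013]
force: [-0.8, -2.3, 5.2]
grip_width: 1.0
grip_force: 2.8
```

```bash
python3 -c "
from h import *
to([566,-61,140]); look('side','d5'); look('scene','s5')
W=cv2.imread('pics/s5.png')[130:270,220:407];D=cv2.imread('pics/d5.png')[100:240,180:367]
cv2.imwrite('pics/c5.png',cv2.resize(np.hstack([W,D]),(800,300)))
"
```

```text
t 5.7167 F [-0.8 -2.3  5.2] tcp [572.2  -4.8 140.1] grip 1.0000290170739388
turn units [-0.     0.005 -0.015] tool shift [ 0.  50.3 25.7]
trail [19.2  5.5  5.9]
lead [ 19.4  94.1 -39.2]
```

View pics/c5.png

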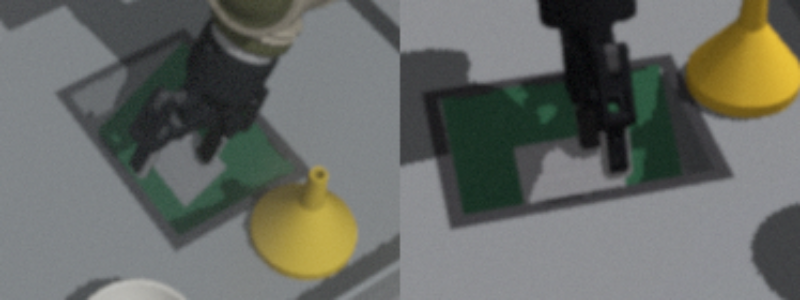

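The stake is out of view, so it has dropped through, and the flap is held open. Next I'll lift the hand away.

Emit:
servo_tool --commands '[[-1,[0,0.005,-0.01],[0,0,0]],[-1,[0,0.005,-0.01],[0,0,0]],[-1,[0,0.005,-0.01],[0,0,0]],[-1,[0,0.005,-0.01],[0,0,0]],[-1,[0,0.01,-0.02],[0,0,0]],[-1,[0,0.01,-0.02],[0,0,0]],[-1,[0,0.01,-0.02],[0,0,0]],[-1,[0,0.01,-0.02],[0,0,0]],[-1,[0,0.01,-0.02],[0,0,0]],[-1,[0,0.01,-0.02],[0,0,0]]]'

```text
time_s: 6.65
eef_pos: [572.1, -3.1, 320.5]
ee_rot: [0.232, 0.971, -0.053, -0.012]
force: [0.8, -0.3, -0.9]
grip_width: 1.002
grip_force: 0.0
```

Emit:
servo_tool --commands '[[-1,[-0.02,0,0],[0,0,0]],[-1,[-0.02,0,0],[0,0,0]],[-1,[-0.02,0,0],[0,0,0]],[-1,[-0.02,0,0],[0,0,0]],[-1,[-0.02,0,0],[0,0,0]],[-1,[0,0,0],[0,0,0]],[-1,[0,0,0],[0,0,0]],[-1,[0,0,0],[0,0,0]]]'

```text
time_s: 7.32
eef_pos: [473.4, 7.4, 319.1]
ee_rot: [0.233, 0.971, -0.053, -0.012]
force: [0.5, 0.5, -0.9]
grip_width: 0.998
grip_force: 0.0
```

```bash
python3 -c "
from h import *
to([566,-61,140]); look('side','d6'); look('scene','s6')
for q in ((250,170),(270,185),(240,150),(300,178)):
  print([w(f,*q).round(1)[2] for f in ('d0','d6')])
W=cv2.imread('pics/s6.png');D=cv2.imread('pics/d6.png')
cv2.imwrite('pics/c6.png',cv2.resize(np.hstack([W,D]),(800,300)))
"
```

```text
t 7.3167 F [ 0.5  0.5 -0.9] tcp [473.4   7.4 319.1] grip 0.9976537009511728
turn units [-0.005      -0.00166667 -0.015     ] tool shift [ 99.4 -29.6 186. ]
trail [-80.4   7.  185. ]
lead [-80.2  95.7 139.9]
[np.float64(165.3), np.float64(164.2)]
[np.float64(166.1), np.float64(166.1)]
[np.float64(165.0), np.float64(165.4)]
[np.float64(166.1), np.float64(163.8)]
```

View pics/c6.png

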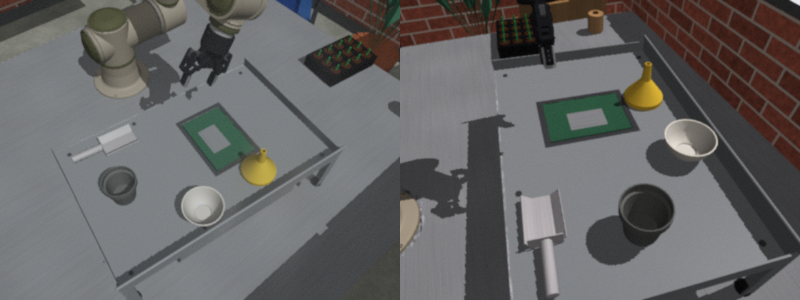

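The flap is shut at deck height, the stake is gone from the deck, and the bystanders have not moved. I'll hand the job in.

```bash
python3 -c "
from rig import *
print(finish_job())"
```

```text
the job is handed in; nothing more can be done
None
```

The job is handed in: the stake was pushed through the held-open flap and is off the deck, the flap is shut flush and the bystanders look unmoved, but I could not see the stake in the tray and no verdict was returned.

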